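# Hold a bayonet lamp seated in the lamp tester

## Task

Take the lamp with the oblong head out of the wooden rack and fit it in the bayonet socket on top of the grey lamp tester: line its two side pins up with the slots, push it down against the spring until you feel it bottom, then turn it clockwise (seen from above) about a quarter turn, against the return spring, until you feel the stop. The tester only makes contact while the lamp is held there, so finish still gripping the lamp and holding it turned against the stop; do not ram it, and leave the round-headed lamp, the rack and the other things on the table alone.

Things in the scene. Friction and masses are not known exactly. Their poses are not given: they have to be found in the camera images.
- lamp: Lamp to fit, 100 g, 84 mm tall, upright in a rack hole. Origin: centre of underside, z up. Brass cap 26 mm wide up to z = 36 mm, chamfered foot; two 5 mm thick pins along +x and -x, to 21 mm from the axis, centres at z = 13.5 mm. Oblong aluminium head z = 36 to 72 mm, 48 mm along x (the pins' direction), 34 mm along y, flat sides to grip. White dome above. Half a turn makes no difference.
- spare_lamp: Another lamp, in the other hole of the rack, same cap but without pins and with a round head 40 mm in diameter. Leave it. Origin at the centre of its underside.
- rack: Wooden lamp rack, fixed, block 70 mm (x) by 150 mm (y) by 22 mm high, origin at the centre of its underside. Two round holes 31 mm wide and 10 mm deep at y = -36 and +36 mm; the lamps stand in them, their undersides 12 mm above the table.
- tester: Grey lamp tester, a fixed box 110 mm (x) by 130 mm (y) by 56 mm high, origin at the centre of its underside, z up; the socket is in the middle of its top.
- socket (a point): Centre of the socket's mouth, level with the tester's top, 56 mm above the table; axes as the tester's. Round hole 30 mm wide in a steel lip 6 mm thick; two slots 10 mm wide along +x and -x, to 24 mm from the centre, take the pins. The lamp's underside meets the sprung contact 20.5 mm below the mouth with the pins still in the slots, and bottoms at 28.5 mm, the pins 6 mm below the lip.
- contact_press (a joint): How far the sprung contact under the lamp is pressed down, m: 0 at rest, 0.008 at the bottom stop. Spring 4 N at first, 8 N at the bottom. From about 0.002 on the pins are below the lip and free to turn.
- contact_turn (a joint): Turn of the contact ring under the lip, driven by the pins, clockwise seen from above, rad: 0 at rest, 1.4 at the stop. A torsion spring (0.03 N m at rest, 0.11 at the stop) turns it back when let go. Its notches are 9 mm wide: the lamp turns up to about 0.15 rad before it drives the ring.
- check_weight: Brass check weight 29 mm wide, 30 mm high, standing on the table behind the tester. Bystander; origin at the centre of its underside.
- vial: White vial 26 mm wide, 52 mm high, standing behind the rack. Bystander; origin at the centre of its underside.
- loupe: Black eye loupe 38 mm wide, 30 mm high. Bystander.
- parts_tin: Round grey tin 62 mm wide, 20 mm high. Bystander.
Things that resemble listed ones, but are neither listed nor needed, are in the scene too. Leave any orange look-alike of the lamp alone.

How it is judged:
On the way, in this order (a step that is already met when the one before it is completed fails the run):
1. the oblong-headed lamp is lifted clear of the rack (height (world z) of lamp above 0.04 m), for 0.1 s.
2. the lamp is in the socket, pushed down against the spring, not yet turned (horizontal distance between lamp and socket below 0.004 m and angle between lamp's own z axis and vertical below 0.12 rad and value of joint contact_press above 0.003 m and value of joint contact_turn below 0.4 rad), for 0.1 s.
At the end, for the whole second after the job is handed in: Lamp upright in the socket (axis within 4 mm, tilt under 0.12 rad), underside over 21.5 mm below the mouth, contact ring beyond 1.2 rad (stop at 1.4), at rest and still gripped (over 3 N); round-headed lamp within 2 cm of its place (horizontal distance between lamp and socket below 0.004 m and angle between lamp's own z axis and vertical below 0.12 rad and z of lamp in the frame of socket below -0.0215 m and value of joint contact_turn above 1.2 rad and angle between the x axis of lamp and the y axis of tester, either way round below 0.45 rad and contact force between the fingers and lamp above 3 N and linear speed of lamp below 0.02 m/s and distance of spare_lamp from where it was at the start of the episode below 0.02 m); the arm keeps its last pose, push and grip.
It fails at once if the lamp is rammed: more than 60 N between lamp and tester (contact force between lamp and tester above 60 N).
It fails at once if the round-headed lamp is disturbed (moved 3 cm) (distance of spare_lamp from where it was at the start of the episode above 0.03 m).
It fails at once if a bystander is disturbed (moved 4 cm) (distance of any of check_weight, vial, loupe, parts_tin from where it was at the start of the episode above 0.04 m).
It also fails if it takes over 48 s, if anything falls off the work surface, if the arm or the gripper's body presses on something with over 40 N, if the wrist force passes 120 N, or if a joint passes its speed limit or range.

## Robot

A 7-joint arm with a two-finger parallel gripper is mounted at the origin on a cart in front of the work surface, level with it; the furniture and walls round the work are solid. World frame = base frame: x ahead of the robot, y to its left, z up, the work surface at z = 0. Lengths are in m, angles in rad, forces in N, time in s.
With the tool pointing down it reaches from about 0.35 to 0.9 m from the base axis. Payload 19.9 kg.
Tool frame: the origin (TCP) lies on the centre line of the jaws, within the pads' length; the fingertips stand 25 mm ahead of it and the grasp point (between the pads) lies 6 mm ahead of it (finger_overhang is the distance from the TCP to the fingertips, in m); z points along the fingers, y is the line along which they close (so a half turn about z gives the same grasp; the last joint's range is limited). The gripper opens to 94 mm and grips with 3 to 60 N. Pads are 16 mm wide; open, the fingers measure 119 mm over their backs; the gripper's body (75 mm by 177 mm) begins 78 mm behind the grasp point.
Start: joints at [-1.246, 0.417, -0.01, 1.614, 0.005, 1.111, -0.053], TCP at [0.224, 0.583, 0.23] pointing down, gripper open.
Joint ranges: [-2.81, 2.81], [-0.39, 2.02], [-1.27, 1.25], [0.06, 2.57], [-1.19, 4.33], [0.19, 2], [-2.82, 2.82]. Speed limits (rad/s): [1.89, 1.89, 2.39, 2.39, 3.01, 3.01, 3.01].

## Interface

Orientations are given as a unit quaternion [w, x, y, z].
In Python, from rig import * gives the robot as it stands.
- The arm moves only by the shell command python3 -m pendant 'ROWS' [FORCE]. ROWS is a JSON object of lists of equal length, an entry for each row: "delta_pos": the shift along the tool's x, y, z in cm, a list of three; "angular": the turn, a rotation vector about the tool's x, y, z in rad, a list of three; "grip": the opening, from 0 (shut) to 1 (fully open). In form: {"delta_pos": [[tx, ty, tz], ...], "angular": [[rx, ry, rz], ...], "grip": [grip, ...]}. A call has 1 to 12 rows; each row is the pose to reach, as a shift and turn from the pose commanded when the call began, along the tool's axes at that moment; what a row does not reach only later rows make up. A row lasts 1/10 s, in which the tool goes at most 50 mm and 8.59 degrees, less where a joint would pass 70% of its speed; a pose out of reach is approached as far as the arm can. A call with a gripper value outside its range is refused whole. The fingers move at their own pace and stop on an object; FORCE is the grip in N (left out, the last holds). Time passes only in rows, so rows that repeat a pose let the fingers close. It gives the time, the measured TCP pose, the force, the opening and the grip force at its end, in the units of the state.
- get_obs(): the state, without advancing time (a new reading comes with each control period).
- grab_frame(name): name is "scene" or "top" or "wrist"; returns the picture (480x640x3 uint8, red, green, blue); there is no depth.
- calibration(name): a dict with "camera_matrix" (3x3 intrinsics, pixels), "R" (3x3) and "t" (3): a world point X has camera coordinates R X + t. Camera axes: x right, y down, z forward; pixel columns grow to the right and rows downward; lengths in m; the calibration is good to about 2 mm. A picture is of the moment at which its call begins: read the wrist's pose just before it. calibration takes no time and is no camera call; for the wrist camera it gives the pose at the moment of the call.
- close_job(): hands the job in; it is judged then, once.
The state is a dict: "clock": time; "joint_positions": joint angles; "joint_vel": joint speeds; "tau": joint torques, N m; "tool_pos": TCP position; "eef_rot": TCP orientation; "force": force on the tool from outside, world axes, zero at the start; "moment": the same for the moment, N m; "grip_width": finger opening in m; "finger_force": force on a finger pad.
Only numpy, scipy, OpenCV 4.12 (cv2) and the standard library are available. Lean on these libraries where they do the work, as an engineer would, in place of code of your own. Each camera call takes 0.05 s, during which the arm holds its last target. There are 200 camera calls.

## Working session

There is one attempt and no reset: what is moved stays moved. The work goes in short steps, Python scripts to look and compute and a shell command to move; the robot and the scene stay as the last step left them, time stands still between calls to the robot, and variables do not carry over. Pictures are saved under pics/ and viewed, at most 10 in all, crops included, and the job is handed in when it is done.

```bash
mkdir -p pics; python3 - <<'E'
from rig import *
import cv2,numpy as np
for n in("top","scene"):
    cv2.imwrite(f"pics/{n}0.png",grab_frame(n)[:,:,::-1])
    c=calibration(n);print(n,c["camera_matrix"].round(1).tolist(),(-c["R"].T@c["t"]).round(3),c["R"].round(2).tolist())
o=get_obs();print(o["clock"],o["tool_pos"],o["eef_rot"],o["force"],o["grip_width"])
E
```

```text
top [[444.5, 0.0, 313.8], [0.0, 444.5, 239.9], [0.0, 0.0, 1.0]] [0.298 0.253 1.093] [[-0.04, -1.0, -0.01], [-0.98, 0.04, -0.21], [0.21, -0.0, -0.98]]
scene [[495.5, 0.0, 308.5], [0.0, 495.5, 244.9], [0.0, 0.0, 1.0]] [ 0.127 -0.503  0.99 ] [[0.88, -0.48, 0.01], [-0.35, -0.65, -0.67], [0.33, 0.59, -0.74]]
0.1 [0.22406951 0.58312618 0.22990452] [-3.64967171e-05  1.82372442e-01  9.83229375e-01 -5.35060396e-04] [-0.46509619  0.23116849  0.93741694] 0.09384941761237679
```

View pics/top0.png

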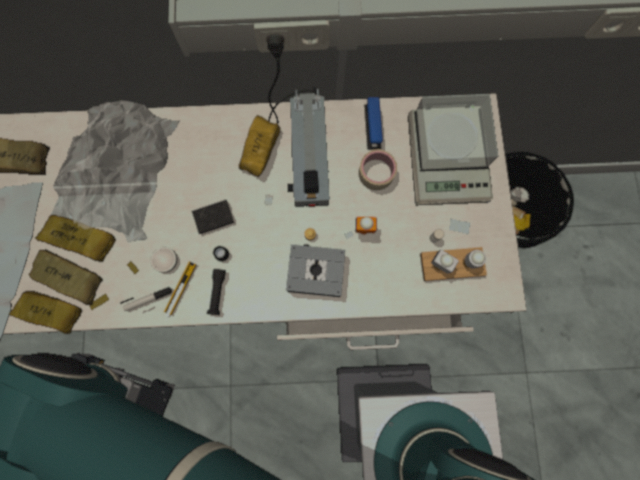

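View pics/scene0.png

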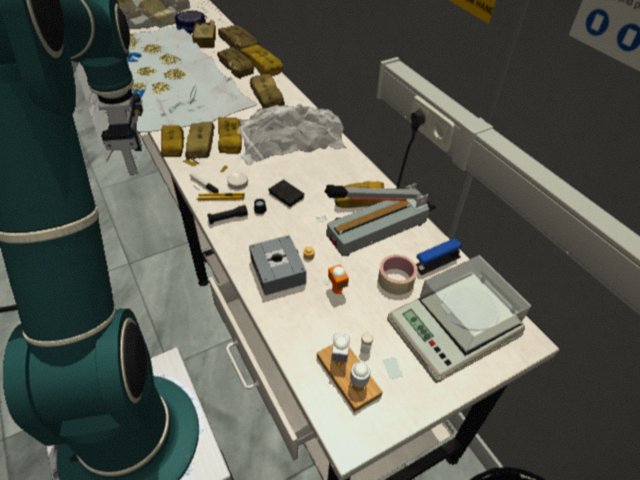

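Both views show the candidates. In top, they are the rack's left lamp (445,260), its right lamp (477,258) and the orange look-alike (366,224); the tester is at (317,271). In scene, they are (341,348), (360,374), (338,278) and (278,262). I'll check the choice in a close crop.

```bash
cat > h.py <<'E'
from rig import *
import cv2,numpy as np
def ray(c,u,v,z):
    K,R,t=(np.array(c[k]) for k in("camera_matrix","R","t"))
    o=-R.T@t; d=R.T@np.linalg.solve(K,[u,v,1.]); return (o+d*(z-o[2])/d[2])
def proj(c,X):
    p=c["camera_matrix"]@(c["R"]@np.array(X)+c["t"]); return p[:2]/p[2]
E
python3 - <<'E'
from h import *
t=cv2.imread("pics/top0.png");s=cv2.imread("pics/scene0.png")
f=lambda i,x,y,w,h:cv2.resize(i[y:y+h,x:x+w],(400,300),interpolation=cv2.INTER_CUBIC)
cv2.imwrite("pics/crop1.png",np.vstack([np.hstack([f(t,415,230,80,60),f(t,277,235,80,60)]),np.hstack([f(s,310,325,80,60),f(s,240,230,80,60)])]))
ct=calibration("top")
for n,u,v,z in(("lampL",445,260,.084),("lampR",477,258,.084),("tester",317,271,.056),("orange",366,224,.07)):print(n,ray(ct,u,v,z).round(3))
E
```

```text
lampL [ 0.452 -0.049  0.084]
lampR [ 0.453 -0.123  0.084]
tester [0.443 0.245 0.056]
orange [0.548 0.124 0.07 ]
```

View pics/crop1.png

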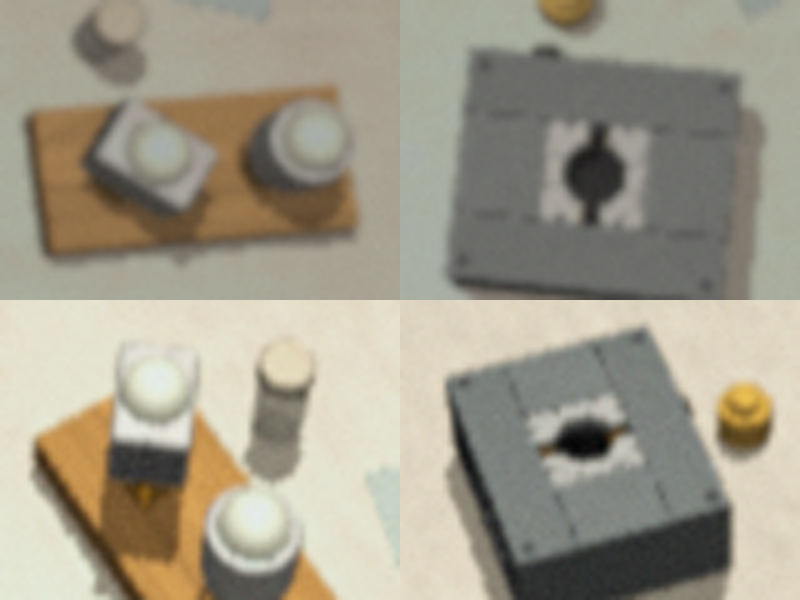

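The crop shows the left rack lamp (top 445,260) has the oblong head with its long axis near 60° yaw. The right one is round. The tester's slots run roughly along world x. The left lamp is my target, and I'm moving above it for a wrist view.

```bash
cat >> h.py <<'E'
from scipy.spatial.transform import Rotation as Ro
def pose():
    o=get_obs(); w,x,y,z=o["eef_rot"]; return o,np.array(o["tool_pos"]),Ro.from_quat([x,y,z,w])
def plan(p,yaw):  # yaw of tool y axis, tool down
    o,P,R=pose(); y=np.array([np.cos(yaw),np.sin(yaw),0]);z=np.array([0,0,-1.])
    T=Ro.from_matrix(np.c_[np.cross(y,z),y,z])
    print("dcm",(R.inv().apply(np.array(p)-P)*100).round(2),"rot",(R.inv()*T).as_rotvec().round(3),"P",P.round(4),"t",o["clock"])
E
python3 - <<'E'
from h import *
plan([.452,-.049,.23],-.52)
c=calibration("wrist");o,P,R=pose();print(R.inv().apply(-c["R"].T@c["t"]-P),R.inv().as_matrix()@c["R"].T,c["camera_matrix"])
E
```

```text
dcm [-4.395e+01 -5.083e+01  5.000e-02] rot [-1.000e-03  1.000e-03  1.724e+00] P [0.2241 0.5831 0.2299] t 0.1
[ 0.08445666 -0.00063661 -0.15464041] [[-7.79366558e-04 -9.57537834e-01 -2.88306589e-01]
 [ 9.99999645e-01 -6.53551579e-04 -5.32647964e-04]
 [ 3.21607350e-04 -2.88306902e-01  9.57538003e-01]] [[362.91350762   0.         314.64918779]
 [  0.         362.91350762 232.43645384]
 [  0.           0.           1.        ]]
```

```bash
python3 -c "
from h import *
plan([.443,.245,.2],1.53)"
```

```text
dcm [-32.56 -23.71   3.02] rot [-0.001 -0.    -0.326] P [0.2241 0.5831 0.2299] t 0.1
```

```bash
python3 -m pendant '{"delta_pos":[[-32.5,-23.7,3],[-32.5,-23.7,3],[-32.5,-23.7,3],[-32.5,-23.7,3],[-32.5,-23.7,3],[-32.5,-23.7,3],[-32.5,-23.7,3],[-32.5,-23.7,3],[-32.5,-23.7,3],[-32.5,-23.7,3],[-32.5,-23.7,3],[-32.5,-23.7,3]],"angular":[[0,0,-0.33],[0,0,-0.33],[0,0,-0.33],[0,0,-0.33],[0,0,-0.33],[0,0,-0.33],[0,0,-0.33],[0,0,-0.33],[0,0,-0.33],[0,0,-0.33],[0,0,-0.33],[0,0,-0.33]],"grip":[0.65,0.65,0.65,0.65,0.65,0.65,0.65,0.65,0.65,0.65,0.65,0.65]}'
python3 - <<'E'
from h import *
import pickle
plan([.452,-.049,.23],-.52)
c=calibration("wrist");im=grab_frame("wrist")[:,:,::-1].copy();pickle.dump(c,open("ct.pkl","wb"))
cv2.imwrite("pics/w1.png",im)
print(get_obs()["joint_vel"])
E
```

```text
clock: 1.3
tool_pos: [0.4418, 0.2469, 0.2004]
eef_rot: [-0.0, 0.017, 1.0, 0.0]
force: [-0.1, -0.3, 0.5]
grip_width: 0.0611
finger_force: 0.0
dcm [ -2.04 -29.54  -2.96] rot [-0.    -0.     2.056] P [0.4418 0.2469 0.2004] t 1.3
[ 0.00077987  0.00092192  0.00472107 -0.00040407  0.00161136 -0.00014308
  0.00147208]
```

View pics/w1.png

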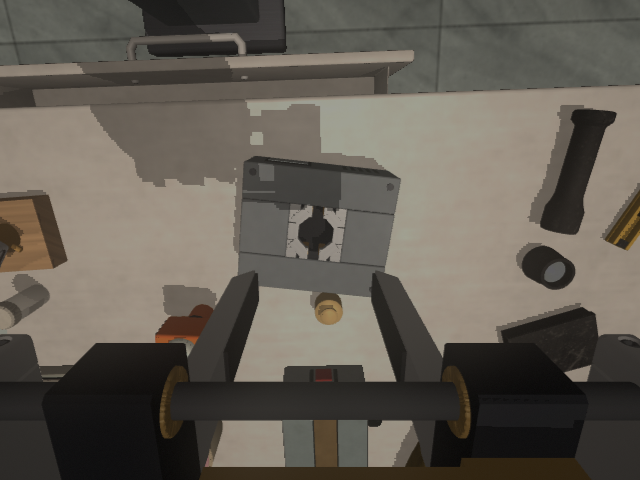

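The wrist picture shows the socket hole at (316,233) in a white plate with slots running up and down; the tester's top corners are (250,160) and (400,180). Next I'll measure its centre and yaw from the dark mask and the plate.

```bash
python3 - <<'E'
from h import *
import pickle
c=pickle.load(open("ct.pkl","rb"));im=cv2.imread("pics/w1.png");g=cv2.cvtColor(im,cv2.COLOR_BGR2GRAY)
H=np.float32
# metric view of plane z=.056, 0.25 mm/px, col=-y row=-x
src=np.float32([proj(c,[x,y,.056]) for x,y in((.51,.32),(.51,.18),(.37,.18),(.37,.32))])
M=cv2.getPerspectiveTransform(src,np.float32([[0,0],[560,0],[560,560],[0,560]]))
r=cv2.warpPerspective(im,M,(560,560),flags=cv2.INTER_CUBIC);cv2.imwrite("pics/rect.png",r)
E
```

```text
(no output)
```

View pics/rect.png

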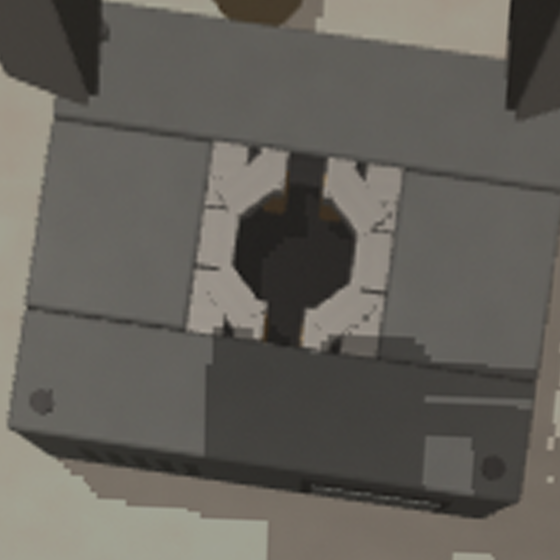

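```bash
python3 -m pendant '{"delta_pos":[[-2,-29.5,-3],[-2,-29.5,-3],[-2,-29.5,-3],[-2,-29.5,-3],[-2,-29.5,-3],[-2,-29.5,-3],[-2,-29.5,-3],[-2,-29.5,-3],[-2,-29.5,-3],[-2,-29.5,-3],[-2,-29.5,-3],[-2,-29.5,-3]],"angular":[[0,0,1],[0,0,1],[0,0,1],[0,0,1],[0,0,1],[0,0,1],[0,0,1],[0,0,2.05],[0,0,2.05],[0,0,2.05],[0,0,2.05],[0,0,2.05]],"grip":[0.65,0.65,0.65,0.65,0.65,0.65,0.65,0.65,0.65,0.65,0.65,0.65]}'
python3 -c "
from h import *
plan([.452,-.049,.23],-.52)"
```

```text
clock: 2.55
tool_pos: [0.4518, -0.049, 0.2305]
eef_rot: [0.0, 0.781, 0.625, 0.0]
force: [0.5, 0.0, -0.5]
grip_width: 0.0607
finger_force: 0.0
dcm [0.   0.02 0.05] rot [ 0.    -0.     0.299] P [ 0.4518 -0.049   0.2305] t 2.55
```

The rectified plate has corners (213,141), (402,168), (380,357) and (187,332). That puts the socket centre at (295,249), so x=0.448, y=0.246, with the tester yaw near -0.133 rad from seams and slots. Next I finish the turn over the lamp.

```bash
python3 -m pendant '{"delta_pos":[[0,0,0],[0,0,0],[0,0,0]],"angular":[[0,0,0.3],[0,0,0.3],[0,0,0.3]],"grip":[0.65,0.65,0.65]}'
python3 - <<'E'
from h import *
import pickle
c=calibration("wrist");im=grab_frame("wrist")[:,:,::-1].copy();pickle.dump(c,open("cl.pkl","wb"))
cv2.imwrite("pics/w2.png",im)
src=np.float32([proj(c,[x,y,.084]) for x,y in((.51,.01),(.51,-.13),(.37,-.13),(.37,.01))])
M=cv2.getPerspectiveTransform(src,np.float32([[0,0],[560,0],[560,560],[0,560]]))
cv2.imwrite("pics/rect2.png",cv2.warpPerspective(im,M,(560,560),flags=cv2.INTER_CUBIC))
print(ray(calibration("top"),316,269.4,.056))
E
```

```text
clock: 2.85
tool_pos: [0.4517, -0.0491, 0.2305]
eef_rot: [0.0, 0.865, 0.503, 0.0]
force: [-0.0, -0.5, 0.1]
grip_width: 0.061
finger_force: 0.0
[0.44692495 0.24709024 0.056     ]
```

View pics/rect2.png

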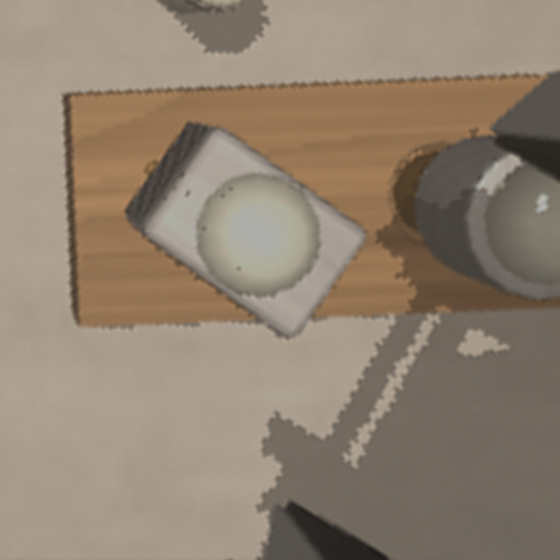

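The rectified head has corners (218,127), (366,235), (291,337) and (146,227). The lamp centre is at (0.452, -0.054) with its long axis at yaw 0.936, so I'll grip with the tool's y axis at -0.635.

```bash
python3 -c "
from h import *
plan([.4521,-.0538,.075],-.635)"
```

```text
dcm [-0.38  0.26 15.55] rot [0.    0.    0.124] P [ 0.4517 -0.0492  0.2305] t 2.9
```

```bash
python3 -m pendant '{"delta_pos":[[-0.38,0.26,2],[-0.38,0.26,4],[-0.38,0.26,8],[-0.38,0.26,12],[-0.38,0.26,15],[-0.38,0.26,15.5],[-0.38,0.26,15.5],[-0.38,0.26,15.5],[-0.38,0.26,15.5],[-0.38,0.26,15.5],[-0.38,0.26,15.5],[-0.38,0.26,15.5]],"angular":[[0,0,0.124],[0,0,0.124],[0,0,0.124],[0,0,0.124],[0,0,0.124],[0,0,0.124],[0,0,0.124],[0,0,0.124],[0,0,0.124],[0,0,0.124],[0,0,0.124],[0,0,0.124]],"grip":[0.65,0.65,0.65,0.65,0.65,0.65,0.65,0.3,0.3,0.3,0.3,0.3]}' 30
python3 -c "
from h import *
plan([.4521,-.0538,.215],-.635);o=get_obs();print(o['force'],o['moment'])"
```

```text
clock: 4.1
tool_pos: [0.4525, -0.0544, 0.0761]
eef_rot: [0.0, 0.894, 0.449, 0.001]
force: [-1.5, 1.6, 10.3]
grip_width: 0.0339
finger_force: 29.9
dcm [  0.04  -0.06 -13.89] rot [ 0.001 -0.001 -0.005] P [ 0.4525 -0.0544  0.0761] t 4.1
[-1.52462805  1.57777824 10.34746793] [ 0.23435289  0.53256212 -0.04801174]
```

```bash
python3 -m pendant '{"delta_pos":[[0,0,-2],[0,0,-4],[0,0,-6],[0,0,-8],[0,0,-11],[0,0,-14],[0,0,-14]],"angular":[[0,0,0],[0,0,0],[0,0,0],[0,0,0],[0,0,0],[0,0,0],[0,0,0]],"grip":[0.2,0.2,0.2,0.2,0.2,0.2,0.2]}' 40
python3 -c "
from h import *
plan([.4478,.2463,.18],-.135+1.5708);o=get_obs();print(o['force'],o['grip_width'],o['joint_positions'])"
```

```text
clock: 4.8
tool_pos: [0.4535, -0.0546, 0.2187]
eef_rot: [0.001, 0.894, 0.449, 0.003]
force: [0.9, 0.7, -0.8]
grip_width: 0.0337
finger_force: 39.9
dcm [ 23.78 -18.44   3.9 ] rot [ 6.000e-03  1.000e-03 -2.076e+00] P [ 0.4535 -0.0546  0.2187] t 4.8
[ 0.90458901  0.72345534 -0.83552297] 0.033679646507391914 [-0.46171319  0.13349347  0.56096118  2.04609696 -0.08713875  0.97892143
 -0.49638419]
```

```bash
python3 -m pendant '{"delta_pos":[[23.8,-18.4,2],[23.8,-18.4,2],[23.8,-18.4,2],[23.8,-18.4,2],[23.8,-18.4,2],[23.8,-18.4,2],[23.8,-18.4,2],[23.8,-18.4,2],[23.8,-18.4,2],[23.8,-18.4,2],[23.8,-18.4,2],[23.8,-18.4,2]],"angular":[[0,0,-1.2],[0,0,-1.2],[0,0,-1.2],[0,0,-1.2],[0,0,-1.2],[0,0,-1.2],[0,0,-1.2],[0,0,-1.2],[0,0,-2.07],[0,0,-2.07],[0,0,-2.07],[0,0,-2.07]],"grip":[0.2,0.2,0.2,0.2,0.2,0.2,0.2,0.2,0.2,0.2,0.2,0.2]}'
python3 -c "
from h import *
plan([.4478,.2463,.2],-.135+1.5708)"
```

```text
clock: 6.0
tool_pos: [0.4462, 0.2461, 0.1947]
eef_rot: [-0.0, 0.201, 0.98, -0.0]
force: [-0.0, 0.2, -0.4]
grip_width: 0.0338
finger_force: 39.9
dcm [-0.13  0.08 -0.53] rot [-0.001 -0.001 -0.269] P [0.4462 0.2461 0.1947] t 6.0
```

```bash
python3 -m pendant '{"delta_pos":[[-0.13,0.08,0],[-0.13,0.08,0],[-0.13,0.08,0],[-0.13,0.08,0]],"angular":[[0,0,-0.27],[0,0,-0.27],[0,0,-0.27],[0,0,-0.27]],"grip":[0.2,0.2,0.2,0.2]}'
python3 - <<'E'
from h import *
import pickle
o,P,R=pose();plan([.4478,.2463,.12],-.135+1.5708)
c=calibration("wrist");im=grab_frame("wrist")[:,:,::-1].copy()
z=P[2]+.009;Rm=R.as_matrix()  # metric view in tool x (down) / y (right), head top plane
src=np.float32([proj(c,P+Rm@np.array([a,b,-.009])) for a,b in((-.04,-.04),(-.04,.04),(.04,.04),(.04,-.04))])
M=cv2.getPerspectiveTransform(src,np.float32([[0,0],[480,0],[480,480],[0,480]]))
cv2.imwrite("pics/rect3.png",np.hstack([cv2.warpPerspective(im,M,(480,480)),cv2.resize(im[:,130:510],(320,480))]))
E
```

```text
clock: 6.4
tool_pos: [0.4479, 0.2463, 0.1951]
eef_rot: [-0.0, 0.072, 0.997, -0.0]
force: [-0.8, -0.6, -0.8]
grip_width: 0.0339
finger_force: 39.9
dcm [0.01 0.   7.51] rot [-0.    -0.001 -0.01 ] P [0.4479 0.2463 0.1951] t 6.4
```

View pics/rect3.png

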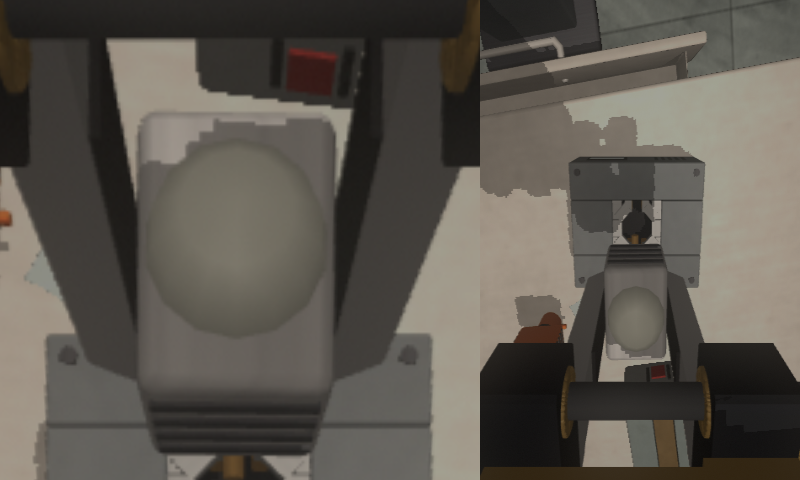

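The rectified grip view shows the head from (138,112) to (335,388), square with the tester's seams and within about 1 mm of the tool centre. I'll lower to just above the mouth, then enter slowly while watching the force.

```bash
python3 -m pendant '{"delta_pos":[[-0.05,0.05,2],[-0.05,0.05,4],[-0.05,0.05,6],[-0.05,0.05,6.9],[-0.05,0.05,6.9],[-0.05,0.05,6.9],[-0.05,0.05,7.2],[-0.05,0.05,7.5],[-0.05,0.05,7.8],[-0.05,0.05,8.1],[-0.05,0.05,8.3],[-0.05,0.05,8.3]],"angular":[[0,0,-0.01],[0,0,-0.01],[0,0,-0.01],[0,0,-0.01],[0,0,-0.01],[0,0,-0.01],[0,0,-0.01],[0,0,-0.01],[0,0,-0.01],[0,0,-0.01],[0,0,-0.01],[0,0,-0.01]],"grip":[0.2,0.2,0.2,0.2,0.2,0.2,0.2,0.2,0.2,0.2,0.2,0.2]}'
python3 -c "
from h import *
plan([.4478,.2463,.12],-.135+1.5708);o=get_obs();print(o['force'],o['moment'])"
```

```text
clock: 7.65
tool_pos: [0.4485, 0.2469, 0.1122]
eef_rot: [-0.0, 0.065, 0.998, -0.0]
force: [-0.4, -0.1, -1.2]
grip_width: 0.0339
finger_force: 39.9
dcm [ 0.06 -0.07 -0.78] rot [-0.    -0.     0.004] P [0.4485 0.2469 0.1122] t 7.65
[-0.35266525 -0.06956247 -1.2361102 ] [0.04248351 0.01566409 0.04663522]
```

```bash
python3 -m pendant '{"delta_pos":[[0,0,0.2],[0,0,0.4],[0,0,0.6],[0,0,0.8],[0,0,1.0],[0,0,1.2],[0,0,1.2]],"angular":[[0,0,0],[0,0,0],[0,0,0],[0,0,0],[0,0,0],[0,0,0],[0,0,0]],"grip":[0.2,0.2,0.2,0.2,0.2,0.2,0.2]}'
python3 -m pendant '{"delta_pos":[[0,0,0.15],[0,0,0.3],[0,0,0.4],[0,0,0.4]],"angular":[[0,0,0],[0,0,0],[0,0,0],[0,0,0]],"grip":[0.2,0.2,0.2,0.2]}'
```

```text
clock: 8.35
tool_pos: [0.4485, 0.2468, 0.1002]
eef_rot: [-0.0, 0.065, 0.998, -0.0]
force: [-0.4, 0.1, -0.0]
grip_width: 0.034
finger_force: 39.9
clock: 8.75
tool_pos: [0.4488, 0.247, 0.0965]
eef_rot: [0.0, 0.065, 0.998, 0.0]
force: [-0.2, -1.5, 3.9]
grip_width: 0.0342
finger_force: 39.9
```

```bash
python3 -m pendant '{"delta_pos":[[0,0,0.1],[0,0,0.2],[0,0,0.3],[0,0,0.3],[0,0,0.3]],"angular":[[0,0,0],[0,0,0],[0,0,0],[0,0,0],[0,0,0]],"grip":[0.2,0.2,0.2,0.2,0.2]}'
python3 -m pendant '{"delta_pos":[[0,0,0.1],[0,0,0.15],[0,0,0.15]],"angular":[[0,0,0],[0,0,0],[0,0,0]],"grip":[0.2,0.2,0.2]}'
```

```text
clock: 9.25
tool_pos: [0.4488, 0.2469, 0.0935]
eef_rot: [0.0, 0.065, 0.998, 0.0]
force: [-0.9, -0.9, 4.7]
grip_width: 0.034
finger_force: 39.9
clock: 9.55
tool_pos: [0.4488, 0.2469, 0.092]
eef_rot: [0.0, 0.065, 0.998, 0.0]
force: [-0.1, -0.9, 5.7]
grip_width: 0.0337
finger_force: 39.9
```

```bash
python3 -m pendant '{"delta_pos":[[0,0,0.1],[0,0,0.15],[0,0,0.15]],"angular":[[0,0,0],[0,0,0],[0,0,0]],"grip":[0.2,0.2,0.2]}'
python3 -m pendant '{"delta_pos":[[0,0,0.1],[0,0,0.1]],"angular":[[0,0,0],[0,0,0]],"grip":[0.2,0.2]}'
```

```text
clock: 9.85
tool_pos: [0.449, 0.2468, 0.0913]
eef_rot: [0.0, 0.065, 0.998, -0.0]
force: [-5.6, -5.1, 23.7]
grip_width: 0.034
finger_force: 40.0
clock: 10.05
tool_pos: [0.4493, 0.2466, 0.0909]
eef_rot: [0.0, 0.066, 0.998, 0.0]
force: [-7.1, -8.8, 36.5]
grip_width: 0.0335
finger_force: 40.0
```

It bottomed at TCP z of about 0.0915, where the force jumped. I'll ease off 2 mm and start the clockwise turn.

```bash
python3 -m pendant '{"delta_pos":[[0,0,-0.1],[0,0,-0.22],[0,0,-0.22]],"angular":[[0,0,0],[0,0,0],[0,0,0]],"grip":[0.2,0.2,0.2]}'
python3 -m pendant '{"delta_pos":[[0,0,0],[0,0,0],[0,0,0],[0,0,0],[0,0,0]],"angular":[[0,0,0.1],[0,0,0.2],[0,0,0.3],[0,0,0.4],[0,0,0.4]],"grip":[0.2,0.2,0.2,0.2,0.2]}'
python3 -c "
from h import *
plan([.4488,.2469,.092],-.135);o=get_obs();print(o['force'],o['moment'])"
```

```text
clock: 10.35
tool_pos: [0.449, 0.2467, 0.0919]
eef_rot: [0.0, 0.065, 0.998, -0.0]
force: [1.3, -3.1, 7.0]
grip_width: 0.0337
finger_force: 40.0
clock: 10.85
tool_pos: [0.449, 0.2469, 0.0918]
eef_rot: [0.0, 0.264, 0.964, 0.0]
force: [0.6, -2.4, 6.6]
grip_width: 0.034
finger_force: 40.0
dcm [ 0.01 -0.01 -0.02] rot [1.000e-03 0.000e+00 1.171e+00] P [0.449  0.2469 0.0918] t 10.85
[ 0.63603523 -2.44863557  6.61511133] [-0.47848026 -0.09891871  0.13993334]
```

```bash
python3 -m pendant '{"delta_pos":[[0,0,0],[0,0,0],[0,0,0],[0,0,0],[0,0,0],[0,0,0],[0,0,0],[0,0,0],[0,0,0],[0,0,0]],"angular":[[0,0,0.1],[0,0,0.2],[0,0,0.3],[0,0,0.4],[0,0,0.5],[0,0,0.6],[0,0,0.7],[0,0,0.8],[0,0,0.9],[0,0,0.9]],"grip":[0.2,0.2,0.2,0.2,0.2,0.2,0.2,0.2,0.2,0.2]}'
python3 -c "
from h import *
plan([.4488,.2469,.092],-.135);o=get_obs();print(o['force'],o['moment'])"
python3 -m pendant '{"delta_pos":[[0,0,0],[0,0,0],[0,0,0],[0,0,0]],"angular":[[0,0,0.07],[0,0,0.14],[0,0,0.18],[0,0,0.18]],"grip":[0.2,0.2,0.2,0.2]}'
python3 -c "
from h import *
plan([.4488,.2469,.092],-.135);o=get_obs();print(o['force'],o['moment'],o['joint_positions'])"
```

```text
clock: 11.85
tool_pos: [0.4485, 0.2466, 0.0916]
eef_rot: [0.0, 0.657, 0.754, -0.0]
force: [-2.2, -3.3, 5.7]
grip_width: 0.034
finger_force: 40.0
dcm [ 0.03  0.03 -0.04] rot [-0.     0.001  0.271] P [0.4485 0.2466 0.0916] t 11.85
[-2.18760929 -3.31759149  5.69595763] [-0.99657019  0.46422682  0.13051223]
clock: 12.25
tool_pos: [0.4484, 0.2465, 0.0915]
eef_rot: [0.0, 0.722, 0.692, -0.001]
force: [-1.9, -3.5, 6.4]
grip_width: 0.0334
finger_force: 40.0
dcm [ 0.04  0.04 -0.05] rot [-0.001  0.001  0.094] P [0.4484 0.2465 0.0915] t 12.25
[-1.89820636 -3.46244882  6.37023838] [-0.96462926  0.76100647  0.13076133] [-0.88759772  0.43013911  0.39384276  2.01726908 -0.23920342  0.73894307
 -0.38939606]
```

```bash
for i in 1 2; do python3 -m pendant '{"delta_pos":[[0,0,0],[0,0,0]],"angular":[[0,0,0.05],[0,0,0.05]],"grip":[0.2,0.2]}' >/dev/null
python3 -c "
from h import *
plan([.4488,.2469,.092],-.135);o=get_obs();print(o['force'],o['moment'])"; done
```

```text
dcm [ 0.04  0.04 -0.05] rot [-0.001  0.001  0.043] P [0.4484 0.2465 0.0915] t 12.45
[-1.98215485 -3.66323257  5.68110146] [-0.98313447  0.74181874  0.08623512]
dcm [ 0.04  0.04 -0.05] rot [-0.001  0.001 -0.006] P [0.4483 0.2466 0.0915] t 12.65
[-2.5778625  -3.81953239  7.18220543] [-0.91586252  0.82153474  0.4216323 ]
```

The moment rose sharply at about 1.57 rad, where the stop is expected. One small nudge, a hold, and a check view.

```bash
python3 -m pendant '{"delta_pos":[[0,0,0],[0,0,0],[0,0,0],[0,0,0],[0,0,0],[0,0,0]],"angular":[[0,0,0.02],[0,0,0.02],[0,0,0.02],[0,0,0.02],[0,0,0.02],[0,0,0.02]],"grip":[0.2,0.2,0.2,0.2,0.2,0.2]}'
python3 - <<'E'
from h import *
o,P,R=pose();plan([.4488,.2469,.092],-.135);print(o['force'],o['moment'],abs(np.array(o['joint_vel'])).max())
im=grab_frame("wrist")[:,:,::-1];t=grab_frame("top")[:,:,::-1]
cv2.imwrite("pics/fin.png",np.hstack([im[120:420,160:560],cv2.resize(t[215:305,260:380],(400,300))]))
E
```

```text
clock: 13.25
tool_pos: [0.4483, 0.2466, 0.0915]
eef_rot: [0.0, 0.761, 0.649, -0.001]
force: [-2.7, -1.9, 6.5]
grip_width: 0.0336
finger_force: 40.1
dcm [ 0.04  0.04 -0.05] rot [-0.001  0.001 -0.024] P [0.4483 0.2466 0.0915] t 13.25
[-2.72746614 -1.85991081  6.48088835] [-0.97873064  0.75857653  0.5378725 ] 0.0006520913337534356
```

View pics/fin.png

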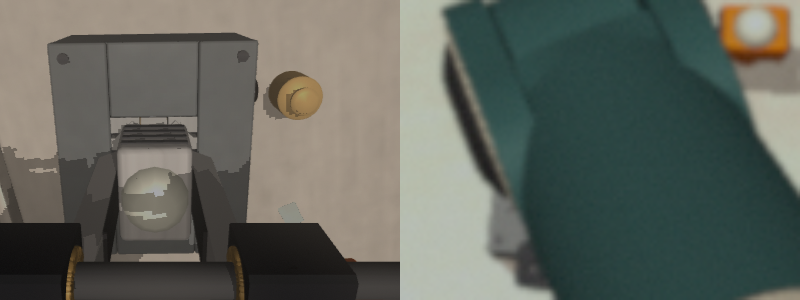

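The wrist view shows the lamp head at (155,185) seated in the socket. Its long axis now lies across the slots, along the tester's y, and it is still gripped; the arm hides it in the top view. The lamp is held against the stop, so I'm handing in.

```bash
python3 -c "
from rig import *
print(close_job())"
```

```text
the job is handed in; nothing more can be done
None
```

I fitted the oblong-headed lamp in the tester socket: pressed to the bottom, turned clockwise about 1.59 rad until I felt the stop, and handed in at about 13.4 s still gripping it at 40 N; no verdict was returned.

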